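# Rack the last gel cassette and close the retaining flap

### The job

Lift the gel cassette with the tall grip tab out of its drip stand and slide it, tab up, fully down into the one empty slot of the slotted rack (the slot marked by the small clip), leaving the neighbouring cassettes in their slots. Then swing the rack's retaining flap all the way down over the cassettes and let go. Do not force anything, and leave the bottle and the tin between the rack and the stand where they are.

Things in the scene. Friction and masses are not known exactly. Their poses are not given: they have to be found in the camera images.
- cassette_center (a point): Centre of the body of the loose gel cassette to be moved, about 70 g: white flat cassette with a grey window on both faces, 90 mm wide (its x axis), 8 mm thick (its y axis), 64 mm high (z, upright), standing in the drip stand at the start, its underside 32 mm below this point. From the middle of its top edge rises a flat grip tab 26 mm wide (x), 8 mm thick (y), 40 mm tall; total height 104 mm. Symmetrical: either way round is right.
- cassette_tab (a point): Centre of the cassette's grip tab, 52 mm above cassette_center along its z axis, 20 mm above the shoulders and 20 mm below the tab's top. Same axes. Pinch the tab across its 8 mm thickness (y).
- slot_clip: Small black clip (about 10 x 8 x 13 mm) fixed on the near lip of the rack at the one empty slot. Its origin is NOT at the clip but at the centre of that slot's floor, 6 mm above the bench: the seated cassette's underside centre comes here. x runs along the slot (away from the robot at yaw 0), y across it, z up. The slot is 11 mm wide, guided by round-topped fins up to 46 mm above the bench near both ends, and 98 mm long between low lips.
- gel_rack: Fixed aluminium rack, 118 mm along x, 132 mm along y, origin under its centre on the bench. Five slots parallel to its x axis, at y = -40, -20, 0, 20, 40 mm; one of the three inner ones is empty, the others hold tabless cassettes whose tops are 70 mm above the bench. The retaining flap is hinged along its far (+x) side; two hinge posts at x = 58, y = +-63 mm are 76 mm high.
- flap_hinge (a point): Middle of the flap's hinge line, fixed on the rack at x = 58 mm, y = 0, 72 mm above the bench; the hinge line runs along the rack's y axis.
- flap (a joint): Hinge angle of the steel retaining flap, a plate 112 mm long (along the rack's y) that reaches 39 mm from the hinge line and is 3 mm thick with a rounded 6 mm edge. 0 = closed, lying level over the far shoulders of seated cassettes (2 mm above them, and beside the tab); 1.57 = upright; range 0 to 2.0. It starts open, leaning back away from the slots. Stiff hinge (0.03 N m): it stays about where it is left and can be pushed shut with about 1 to 2 N.
- flap_edge (a point): Middle of the flap's free edge, 36 mm from the hinge line.
- drip_stand: Fixed aluminium stand, 112 x 60 mm, origin under its centre on the bench, one slot (11 mm wide, fins up to 30 mm above the bench) along its x axis, its floor 6 mm above the bench, holding the cassette at the start.
- spare_0: One of the four tabless cassettes, 90 x 8 x 64 mm, loose in the rack's slots with 1.5 mm play each side; origin at the centre of its underside, y across its thickness, z up.
- spare_1: One of the four tabless cassettes, 90 x 8 x 64 mm, loose in the rack's slots with 1.5 mm play each side; origin at the centre of its underside, y across its thickness, z up.
- spare_2: One of the four tabless cassettes, 90 x 8 x 64 mm, loose in the rack's slots with 1.5 mm play each side; origin at the centre of its underside, y across its thickness, z up.
- spare_3: One of the four tabless cassettes, 90 x 8 x 64 mm, loose in the rack's slots with 1.5 mm play each side; origin at the centre of its underside, y across its thickness, z up.
- reagent: Small brown bottle with a black cap, 34 mm diameter, 75 mm high, loose, between rack and stand; origin under its centre. To be left alone.
- swabs: Round open tin, 61 mm diameter, 35 mm high, loose, nearer the robot; origin under its centre. To be left alone.
Mind the look-alikes: they are no part of the job. What is shaped like the part that bears cassette_center but blue or red is not meant.

How it is judged:
On the way:
1. the tabbed cassette is seated on the floor of the clipped slot while the flap is still open (x of cassette_center in the frame of slot_clip between -0.006 and 0.006 m and y of cassette_center in the frame of slot_clip between -0.006 and 0.006 m and z of cassette_center in the frame of slot_clip between 0.028 and 0.036 m and angle between cassette_center's own z axis and vertical below 0.14 rad and angle between the y axis of cassette_center and the y axis of slot_clip, either way round below 0.2 rad and value of joint flap above 0.5 rad), for 0.2 s.
At the end, for the whole second after the job is handed in: The tabbed cassette stands on the floor of the clipped slot (within 6 mm along and across, 4 mm in height, under 8 degrees of lean), at rest; the flap is closed to under 0.12 rad (x of cassette_center in the frame of slot_clip between -0.006 and 0.006 m and y of cassette_center in the frame of slot_clip between -0.006 and 0.006 m and z of cassette_center in the frame of slot_clip between 0.028 and 0.036 m and angle between cassette_center's own z axis and vertical below 0.14 rad and angle between the y axis of cassette_center and the y axis of slot_clip, either way round below 0.2 rad and value of joint flap below 0.12 rad and linear speed of gel_cassette below 0.02 m/s); the robot touches nothing.
It fails at once if a neighbouring cassette is pulled more than 12 mm or tipped out of its slot (distance of any of spare_0, spare_1, spare_2, spare_3 from where it was at the start of the episode above 0.012 m or angle between any of spare_0, spare_1, spare_2, spare_3's own z axis and vertical above 0.25 rad).
It fails at once if the brown bottle is shifted more than 25 mm or tipped over (distance of reagent from where it was at the start of the episode above 0.025 m or angle between reagent's own z axis and vertical above 0.5 rad).
It fails at once if the tin is shifted more than 25 mm or tipped over (distance of swabs from where it was at the start of the episode above 0.025 m or angle between swabs's own z axis and vertical above 0.5 rad).
It fails at once if the cassette is forced against the rack with more than 45 N (contact force between gel_cassette and gel_rack above 45 N).
It also fails if it takes over 46 s, if anything falls off the work surface, if the arm or the gripper's body presses on something with over 40 N, if the wrist force passes 120 N, or if a joint passes its speed limit or range.

### The arm

A 7-joint arm with a two-finger parallel gripper is mounted at the origin on a cart in front of the work surface, level with it; the furniture and walls round the work are solid. World frame = base frame: x ahead of the robot, y to its left, z up, the work surface at z = 0. Lengths are in m, angles in rad, forces in N, time in s.
With the tool pointing down it reaches from about 0.4 to 0.85 m from the base axis. Payload 10.4 kg.
Tool frame: the origin (TCP) lies between the finger pads; the fingertips stand 8 mm ahead of it and the grasp point (between the pads) lies 11 mm behind it; z points along the fingers, x is the direction in which the jaws open and shut, and the axes are right-handed (so a half turn about z gives the same grasp; the last joint's range is limited). The gripper opens to 87 mm and grips with 3 to 60 N. Pads are 19 mm wide; open, the fingers measure 117 mm over their backs; the gripper's body (75 mm by 190 mm) begins 51 mm behind the grasp point.
Start: joints at [1.286, 0.332, -0.065, 1.46, 0.022, 1.35, -0.088], TCP at [0.162, -0.604, 0.231] pointing down, gripper open.
Joint ranges: [-2.6, 2.6], [-0.5, 2.12], [-1.47, 1.34], [0.16, 2.42], [-1.27, 4.41], [0.06, 2.06], [-2.6, 2.6]. Speed limits (rad/s): [2.22, 2.22, 2.79, 2.79, 3.14, 3.14, 3.14].

### API

Orientations are given as a unit quaternion [x, y, z, w].
In Python, from bench import r, viewer gives the robot as it stands.
- The arm moves only by the tool apply_moves, never from a script. Its argument "increments" is a list of rows, each an object with "grip": the closure in counts, from 0 (fully open) to 255 (shut); "xyz": the shift along the tool's x, y, z in mm, a list of three; "rotation": the turn, a rotation vector about the tool's x, y, z in degrees, a list of three. A call has 1 to 5 rows; each row is the pose to reach, as a shift and turn from the pose measured when the call began, along the tool's axes at that moment; what a row does not reach only later rows make up. A row lasts 1/8 s, in which the tool goes at most 62.5 mm and 10.7 degrees, less where a joint would pass 70% of its speed; a pose out of reach is approached as far as the arm can. A call with a gripper value outside its range is refused whole. The fingers move at their own pace and stop on an object; "squeeze" is the grip in N (left out, the last holds). Time passes only in rows, so rows that repeat a pose let the fingers close. It gives the time, the measured TCP pose, the force and the opening at its end, in the units of the state.
- r.read_state(): the state, without advancing time (a new reading comes with each control period).
- viewer.camera(name): name is "side" or "top"; returns a dict with "img" (420x560x3 uint8, blue, green, red), "range_z" (420x560 float32, m along the optical axis (not along the pixel's ray), 0 where there is no reading), "vertical_fov" (degrees; the focal length in pixels is half the picture's height over the tangent of half this angle, whatever the lens; pixels are square), "cx", "cy" (the principal point, pixels), "rvec" (rotation vector, rad) and "tvec" (3), from world to camera coordinates, as OpenCV has them. Camera axes: x right, y down, z forward; pixel columns grow to the right and rows downward; lengths in m; the calibration is good to about 2 mm. A picture is of the moment at which its call begins.
- r.close_job(): hands the job in, once; it reports no verdict.
The state is a dict: "time": time; "joint_positions": joint angles; "joint_vel": joint speeds; "joint_torque": joint torques, N m; "ee_pos": TCP position; "eef_rot": TCP orientation; "ft_force": force on the tool from outside, world axes, zero at the start; "torque": the same for the moment, N m; "width": finger opening in m.
Only numpy, scipy, OpenCV 4.12 (cv2) and the standard library are available. Lean on these libraries where they do the work, as an engineer would, in place of code of your own. Each camera call takes 0.05 s, during which the arm holds its last target.

## Working session

There is one attempt and no reset: what is moved stays moved. The work goes in short steps, Python scripts to look and compute and a tool call to move; the robot and the scene stay as the last step left them, time stands still between calls to the robot, and variables do not carry over. Pictures are saved under pics/ and viewed, and the job is handed in when it is done.

Besides the shell and the picture viewer there is one more tool, called after ">>>" by a JSON object that holds its "method" and its "body", one argument or row to a line. apply_moves: Moves the arm, as the interface text tells. Its arguments: {"type":"object","properties":{"increments":{"type":"array","items":{"type":"object","properties":{"grip":{"type":"number"},"xyz":{"type":"array","items":{"type":"number"}},"rotation":{"type":"array","items":{"type":"number"}}}}},"squeeze":{"type":"number"}},"required":["increments"]}

```bash
ls; mkdir -p pics; cat > h.py <<'E'
import numpy as np, cv2
from bench import r, viewer
def cam(n):
    c=viewer.camera(n); R=cv2.Rodrigues(np.array(c['rvec'],float))[0]; t=np.array(c['tvec'],float).ravel()
    f=c['img'].shape[0]/2/np.tan(np.radians(c['vertical_fov'])/2)
    return c,R,t,f
E
python3 - <<'E'
from h import *
s=r.read_state()
print({k:np.round(v,3) for k,v in s.items()})
for n in('top','side'):
    c,R,t,f=cam(n); cv2.imwrite(f'pics/{n}0.png',c['img']); np.savez(f'{n}0.npz',img=c['img'],d=c['range_z'],R=R,t=t,f=f,cx=c['cx'],cy=c['cy'])
    print(n,f,c['cx'],c['cy'],(-R.T@t).round(3),R.round(3).tolist(),{k for k in c})
E
```

```text
pics
{'time': np.float64(0.0), 'joint_positions': array([ 1.286,  0.333, -0.065,  1.461,  0.022,  1.35 , -0.089]), 'joint_vel': array([-0.   ,  0.   , -0.002,  0.001, -0.   ,  0.   ,  0.   ]), 'joint_torque': array([-1.0000e-03, -6.2325e+01,  2.4000e-02, -3.8989e+01, -6.1000e-02,
        4.0000e-02,  0.0000e+00]), 'ee_pos': array([ 0.162, -0.603,  0.23 ]), 'eef_rot': array([ 0.793, -0.609, -0.001, -0.   ]), 'ft_force': array([ 0.623, -0.083, -0.323]), 'torque': array([-0.018, -0.002, -0.036]), 'width': np.float64(0.087)}
top 473.2898667438113 269.10704567878855 220.09358979993578 [0.414 0.023 1.249] [[-0.017, -1.0, 0.01], [-0.999, 0.017, -0.03], [0.03, -0.011, -0.999]] {'img', 'cy', 'cx', 'vertical_fov', 'range_z', 'rvec', 'tvec'}
side 442.69086706600797 280.93382525974596 203.51829699097763 [ 0.488 -0.687  0.717] [[0.999, 0.051, 0.006], [0.039, -0.673, -0.739], [-0.034, 0.738, -0.674]] {'img', 'cy', 'cx', 'vertical_fov', 'range_z', 'rvec', 'tvec'}
```

View pics/top0.png

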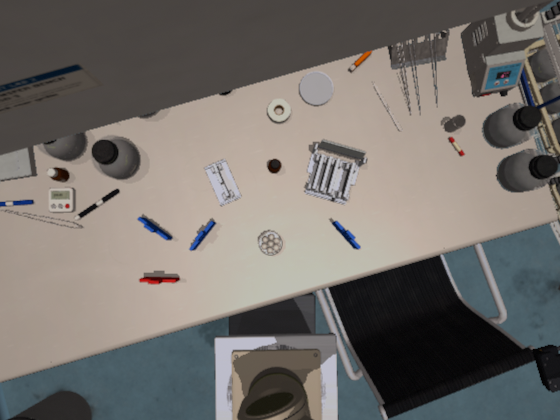

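View pics/side0.png

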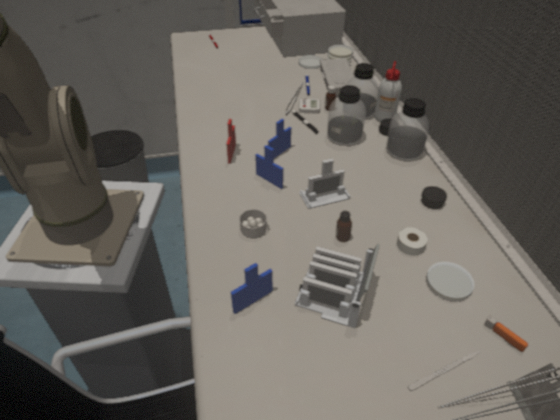

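```bash
python3 - <<'E'
import numpy as np,cv2
a=np.load('top0.npz')['img'];b=np.load('side0.npz')['img']
cv2.imwrite('pics/t1.png',cv2.resize(a[130:220,290:380],None,fx=6,fy=6,interpolation=cv2.INTER_CUBIC))
cv2.imwrite('pics/t2.png',cv2.resize(a[150:215,195:250],None,fx=8,fy=8,interpolation=cv2.INTER_CUBIC))
cv2.imwrite('pics/s1.png',cv2.resize(b[230:335,285:395],None,fx=5,fy=5,interpolation=cv2.INTER_CUBIC))
cv2.imwrite('pics/s2.png',cv2.resize(b[150:220,290:360],None,fx=7,fy=7,interpolation=cv2.INTER_CUBIC))
E
```

```text
(no output)
```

View pics/t1.png

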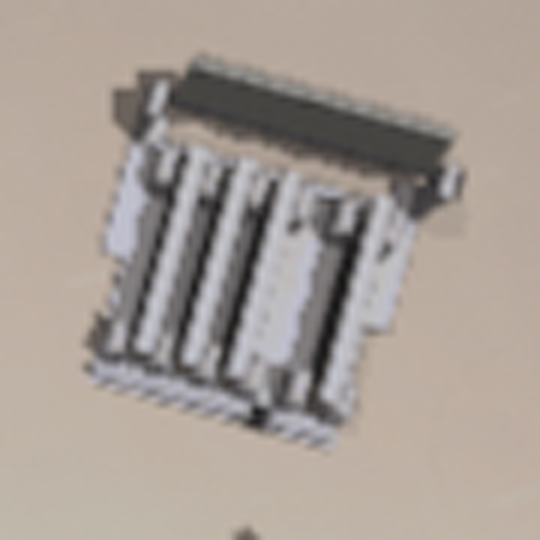

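View pics/t2.png

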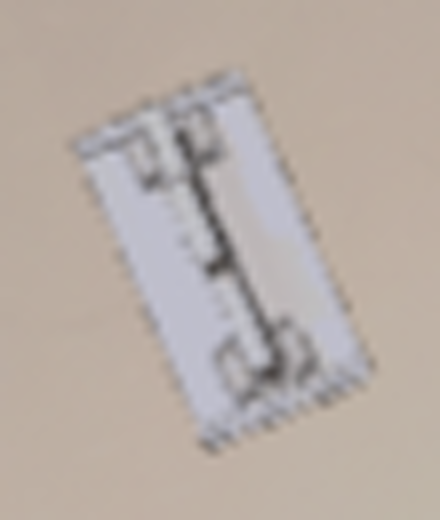

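View pics/s1.png

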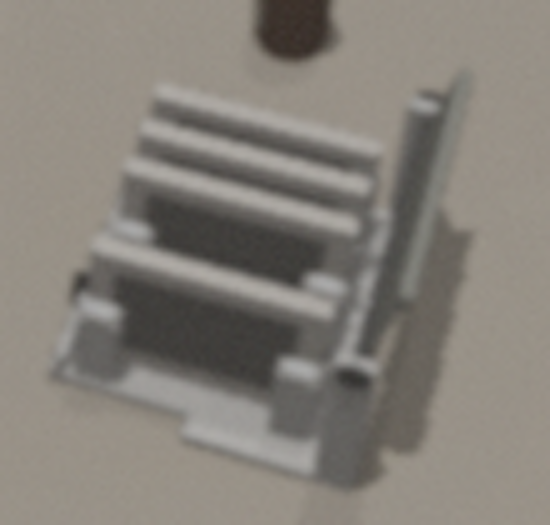

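View pics/s2.png

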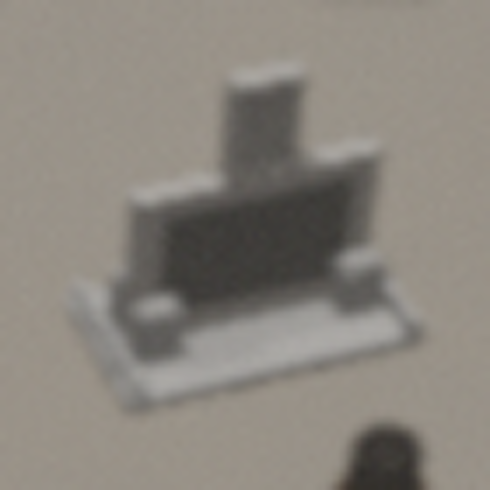

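```bash
cat >> h.py <<'E'
def cloud(p,box=None):
    a=np.load(p) if isinstance(p,str) else p
    d=a['d'];v,u=np.mgrid[:d.shape[0],:d.shape[1]]
    P=np.stack([(u-a['cx'])/a['f']*d,(v-a['cy'])/a['f']*d,d],-1)
    W=(P-a['t'])@a['R']
    W[d<=0]=np.nan
    return W
def proj(p,a):
    q=a['R']@np.asarray(p,float)+a['t'];return a['f']*q[0]/q[2]+a['cx'],a['f']*q[1]/q[2]+a['cy']
def ray(u,v,z,a):
    d=np.array([(u-a['cx'])/a['f'],(v-a['cy'])/a['f'],1.]);D=a['R'].T@d;o=-a['R'].T@a['t']
    return o+D*(z-o[2])/D[2]
E
python3 - <<'E'
from h import *
for n in('top','side'):
    W=cloud(n+'0.npz')
    Z=W[...,2]; print(n,'bench z',np.nanpercentile(Z[200:240,290:300] if n=='top' else Z[200:220,280:300],[5,50,95]).round(4))
T=cloud('top0.npz'); S=cloud('side0.npz')
np.set_printoptions(linewidth=250)
print((T[138:208:2,305:372:2,2]*1000).round())
print((T[155:210:2,203:245:2,2]*1000).round())
E
```

```text
top bench z [-0.0033  0.0008  0.0056]
side bench z [-0.0021 -0.0001  0.002 ]
[[ 1. -4.  1. ... -3.  3.  0.]
 [-1.  1.  3. ... -1. -2. -2.]
 [ 1. -1. -1. ...  1.  1.  1.]
 ...
 [ 1.  6.  3. ... -0. -2. -0.]
 [ 4.  1.  7. ... -2.  2.  1.]
 [ 1.  1.  2. ...  2.  4. -0.]]
[[  1.  -2.  -1.  -2.   0.  -1.   3.   2.  -1.  -3.  -2.  -1.   1.   1.   3.  -1.   2.  -4.  -0.  -0.   4.]
 [ -4.  -2.  -0.   0.   1.  -1.   3.   0.  -3.   2.   0.   6.  -0.   1.  -0.   6.   4.  -1.   5.   0.  -1.]
 [  2.   3.  -1.   2.  -0.   3.   2.  -2.  -0.   2.   4.  -1.   3.   2.   2.  -1.   1.  -2.   1.  -2.   1.]
 [  2.  -1.   4.   0.   2.  -2.  -2.   1.   7.  11.  13.  10.   3.  -1.  -2.   3.   1.   1.   2.   1.   2.]
 [  1.   1.  -2.   6.  -1.  -3.  73.  13.  13.   6.  10.   6.   3.  -1.  -2.   1.  -1.  -2.   2.   2.   1.]
 [ -1.   1.   0.   2.  10.  74.  73.   6.  33.  27.  10.   3.   6.  -2.  -3.   2.  -4.   5.   0.   1.  -0.]
 [ -4.   7.  11.  11.  28.  22.  74.  63.  30.  26.   3.   8.   8.  -1.   2.  nan  -2.   1.   4.   1.   1.]
 [  6.  16.   9.  11.  31.  31.  70.  72.  30.  25.   3.   5.   8.   5.   4
[... 1493 characters left out ...]
  31.  52.  37.   6.   6.  12.  13.   1.   6.  -4.]
 [  2.  -1.  -1.   3.   1.   1.   1.  -0.   8.  10.   8.  29.  13.   7.  12.  12.   8.   4.   3.  -2.  -2.]
 [ -1.   4.   1.  -1.  -0.   0.   1.   1.  10.   8.  14.   9.  14.  10.   7.   5.   2.   3.  -0.   1.  -0.]
 [  0.  -2.  -0.   3.   1.   2.  -4.  -1.  -2.   3.  12.  13.   3.   3.   2.  -3.   2.   2.  -0.   2.   0.]
 [ -1.  -5.   1.   2.  -1.  -2.   1.  -1.  -3.   6.   0.  -0.  -4.   1.   0.   7.   3.   2.   3.   2.   3.]
 [  1.  -1.  -1.   2.   2.  -5.   2.   4.   0.  -0.  -0.  -1.   4.   0.   2.   1.  -2.   0.  -1.  -2.  -3.]
 [  1.  -4.   5.   2.   2.   1.   1.   1.   1.   0.   1.   6.   5.   2.   5.   2.  -2.   1.  -2.  -1.  -2.]]
```

```bash
python3 - <<'E'
from h import *
np.set_printoptions(linewidth=200,suppress=True)
for n in('top','side'):
    a=np.load(n+'0.npz'); W=cloud(n+'0.npz')
    v,u=np.mgrid[:420,:560]
    Z=W[...,2]
    # stand region
    c=ray(222,182,.0,np.load('top0.npz'))[:2]
    near=np.hypot(W[...,0]-c[0],W[...,1]-c[1])<.11
    for nm,lo,hi,zz in(('should',.064,.078,.070),('tabtop',.103,.118,.110)):
        m=near&(Z>lo)&(Z<hi)
        P=np.array([ray(x,y,zz,a) for x,y in zip(u[m],v[m])])[:,:2]
        l=cv2.fitLine(P.astype(np.float32),cv2.DIST_HUBER,0,1e-4,1e-4).ravel()
        dirn=l[:2]*np.sign(l[0]); q=(P-P.mean(0))@dirn
        mid=P.mean(0)+dirn*(q.max()+q.min())/2
        print(n,nm,len(P),'mean',P.mean(0).round(4),'ang',np.degrees(np.arctan2(dirn[1],dirn[0])).round(1),'len',np.ptp(q).round(4),'mid',mid.round(4))
    # base rect of stand via hull z 3..14
    m=near&(Z>.004)
    P=np.array([ray(x,y,.006,a) for x,y in zip(u[m],v[m])])[:,:2].astype(np.float32)
    # rack
    cr=ray(333,172,.03,np.load('top0.npz'))[:2]
    near=np.hypot(W[...,0]-cr[0],W[...,1]-cr[1])<.085
    m=near&(Z>.063)&(Z<.074)
    P=np.array([ray(x,y,.070,a) for x,y in zip(u[m],v[m])])[:,:2]
    print(n,'rack center rough',cr.round(3))
    np.save(n+'_tops.npy',P)
    best=[]
    for ang in np.radians(np.arange(-40,10,.25)):
        nrm=np.array([-np.sin(ang),np.cos(ang)]); h,_=np.histogram(P@nrm,bins=np.arange(-.5,.5,.002)); best.append((np.sum(h.astype(float)**2),np.degrees(ang)))
    print(sorted(best)[-5:])
    ang=np.radians(sorted(best)[-1][1]); nrm=np.array([-np.sin(ang),np.cos(ang)])
    s=P@nrm; h,e=np.histogram(s,bins=np.arange(s.min(),s.max()+.002,.002)); print(list(zip((e*1000).round().astype(int),h)))
E
```

```text
top should 83 mean [0.545  0.1294] ang 21.3 len 0.1357 mid [0.53   0.1235]
top tabtop 39 mean [0.552  0.1293] ang 24.0 len 0.027 mid [0.5523 0.1294]
top rack center rough [ 0.572 -0.158]
[(np.float64(12272.0), np.float64(-16.25)), (np.float64(12418.0), np.float64(-16.75)), (np.float64(12458.0), np.float64(-17.25)), (np.float64(12568.0), np.float64(-17.0)), (np.float64(12606.0), np.float64(-16.0))]
[(np.int64(-61), np.int64(1)), (np.int64(-59), np.int64(0)), (np.int64(-57), np.int64(2)), (np.int64(-55), np.int64(1)), (np.int64(-53), np.int64(1)), (np.int64(-51), np.int64(0)), (np.int64(-49), np.int64(1)), (np.int64(-47), np.int64(1)), (np.int64(-45), np.int64(1)), (np.int64(-43), np.int64(0)), (np.int64(-41), np.int64(1)), (np.int64(-39), np.int64(12)), (np.int64(-37), np.int64(27)), (np.int64(-35), np.int64(25)), (np.int64(-33), np.int64(28)), (np.int64(-31), np.int64(23)), (np.int64(-29), np.int64(4)), (np.int64(-27), np.int64(0)), (np.int64(-25), np.int64(0)), (np.int64(-23), np.int64(0)), (np.int64(-21), np.int64(0)), (np.int64(-19), np.int64(1)), (np.int64(-17), np.int64(1)), (np
[... 3095 characters left out ...]
int64(41), np.int64(24)), (np.int64(43), np.int64(0)), (np.int64(45), np.int64(1)), (np.int64(47), np.int64(15)), (np.int64(49), np.int64(31)), (np.int64(51), np.int64(37)), (np.int64(53), np.int64(39)), (np.int64(55), np.int64(39)), (np.int64(57), np.int64(36)), (np.int64(59), np.int64(37)), (np.int64(61), np.int64(22)), (np.int64(63), np.int64(1)), (np.int64(65), np.int64(0)), (np.int64(67), np.int64(0)), (np.int64(69), np.int64(0)), (np.int64(71), np.int64(0)), (np.int64(73), np.int64(4)), (np.int64(75), np.int64(3)), (np.int64(77), np.int64(3)), (np.int64(79), np.int64(4)), (np.int64(81), np.int64(2)), (np.int64(83), np.int64(1)), (np.int64(85), np.int64(0)), (np.int64(87), np.int64(1))]
```

```bash
python3 - <<'E'
from h import *
np.set_printoptions(linewidth=200,suppress=True)
for n in('top','side'):
    P=np.load(n+'_tops.npy'); a0=np.radians(-16.6); nrm=np.array([-np.sin(a0),np.cos(a0)])
    s=P@nrm; h,e=np.histogram(s,bins=np.arange(s.min(),s.max()+.002,.002))
    on=h>=10; lab=np.split(np.arange(len(h)),np.where(np.diff(on.astype(int))!=0)[0]+1)
    for g in lab:
        if not on[g[0]] : continue
        Q=P[(s>=e[g[0]]-.001)&(s<e[g[-1]+1]+.001)]
        # drop isolated
        al=Q@np.array([np.cos(a0),np.sin(a0)]); med=np.median(al); Q=Q[abs(al-med)<.052]
        r_=cv2.minAreaRect((Q*1000).astype(np.float32)); l=cv2.fitLine(Q.astype(np.float32),cv2.DIST_HUBER,0,1e-4,1e-4).ravel()
        print(n,len(Q),'rect',np.round(r_,1) if 0 else (np.round(r_[0],1),np.round(r_[1],1),round(r_[2],1)),'mean',(Q.mean(0)*1000).round(1),'ang',np.degrees(np.arctan(l[1]/l[0])).round(2))
# clip: dark px near lip, from top
a=np.load('top0.npz'); g=a['img'].max(2); W=cloud('top0.npz')
m=np.zeros_like(g,bool); m[190:206,322:346]=1
for y,x in zip(*np.where(m&(g<75))): print((x,y),g[y,x],W[y,x].round(3))
E
```

```text
top 116 rect (array([ 546.3, -191.6]), array([ 9.3, 90.5]), 72.8) mean [ 544.7 -191.3] ang -16.79
top 122 rect (array([ 556.6, -153.2]), array([ 8.9, 89.1]), 72.9) mean [ 556.8 -153.3] ang -16.82
top 116 rect (array([ 563.5, -134.5]), array([ 8.6, 90.1]), 73.2) mean [ 563.3 -134.5] ang -16.86
top 115 rect (array([ 569.3, -115.5]), array([ 8.4, 90.1]), 73.3) mean [ 568.6 -115.4] ang -16.69
side 278 rect (array([ 548.3, -193.8]), array([13.6, 89.6]), 73.2) mean [ 548.6 -193.3] ang -16.62
side 263 rect (array([ 559.7, -155.7]), array([14.3, 89.7]), 73.4) mean [ 560.9 -155.4] ang -17.24
side 254 rect (array([ 565.7, -136.7]), array([14.5, 89.5]), 73.2) mean [ 566.4 -136.3] ang -16.82
side 253 rect (array([ 571.1, -117.9]), array([15.2, 89.8]), 72.7) mean [ 571.7 -117.3] ang -17.12
(np.int64(327), np.int64(190)) 60 [ 0.525 -0.14   0.036]
(np.int64(342), np.int64(190)) 53 [ 0.527 -0.183  0.014]
(np.int64(343), np.int64(190)) 32 [ 0.524 -0.181  0.041]
(np.int64(342), np.int64(191)) 50 [ 0.523 -0.181  0.021]
(np.int64(343), np.int64(191)) 36 [ 0.521 -0.18   0.045]
(np.int64(342), np.int64(19
[... 526 characters left out ...]
1 -0.167  0.013]
(np.int64(342), np.int64(196)) 67 [ 0.508 -0.177  0.049]
(np.int64(341), np.int64(197)) 70 [ 0.507 -0.177  0.032]
(np.int64(342), np.int64(197)) 72 [ 0.505 -0.176  0.051]
(np.int64(332), np.int64(198)) 44 [ 0.506 -0.155  0.02 ]
(np.int64(333), np.int64(198)) 46 [ 0.506 -0.158  0.021]
(np.int64(342), np.int64(198)) 74 [ 0.504 -0.178  0.037]
(np.int64(343), np.int64(198)) 73 [ 0.503 -0.18   0.045]
(np.int64(332), np.int64(199)) 54 [ 0.503 -0.155  0.023]
(np.int64(333), np.int64(199)) 50 [ 0.503 -0.158  0.019]
(np.int64(331), np.int64(200)) 67 [ 0.501 -0.153  0.013]
(np.int64(332), np.int64(200)) 43 [ 0.5   -0.155  0.022]
(np.int64(333), np.int64(200)) 54 [ 0.5   -0.157  0.023]
```

```bash
cat >> h.py <<'E'
from scipy.spatial.transform import Rotation as Ro
def plan(p,jaw,tilt=None):
    """print tool-frame shift (mm)/rotvec(deg) to TCP p with tool down, jaw axis at angle jaw deg (mod 180)"""
    s=r.read_state(); R0=Ro.from_quat(s['eef_rot']); x=R0.as_matrix()[:,0]
    cur=np.degrees(np.arctan2(x[1],x[0])); j=jaw+180*np.round((cur-jaw)/180)
    c,sn=np.cos(np.radians(j)),np.sin(np.radians(j))
    Rt=np.array([[c,sn,0],[sn,-c,0],[0,0,-1]])
    rel=R0.inv()*Ro.from_matrix(Rt)
    print('t',round(float(s['time']),2),'cur',np.round(s['ee_pos'],4),'jaw',cur.round(2),'zax',R0.as_matrix()[:,2].round(3),'w',round(float(s['width']),4),'F',np.round(s['ft_force'],1))
    print('xyz mm',(R0.inv().apply(np.asarray(p)-s['ee_pos'])*1000).round(1).tolist(),'rot',np.degrees(rel.as_rotvec()).round(1).tolist())
E
python3 - <<'E'
from h import *
for n in('top','side'):
    a=np.load(n+'0.npz'); W=cloud(n+'0.npz'); v,u=np.mgrid[:420,:560]; Z=W[...,2]
    near=np.hypot(W[...,0]-.5535,W[...,1]-.128)<.056
    for nm,lo,hi,zz in(('should',.066,.076,.070),('tabtop',.104,.118,.110)):
        m=near&(Z>lo)&(Z<hi)
        P=np.array([ray(x,y,zz,a) for x,y in zip(u[m],v[m])])[:,:2]
        for k in range(3):
            l=cv2.fitLine(P.astype(np.float32),cv2.DIST_HUBER,0,1e-4,1e-4).ravel(); d=np.array([-l[1],l[0]])
            P=P[abs((P-l[2:])@d)<(.008)]
        rr=cv2.minAreaRect((P*1000).astype(np.float32))
        print(n,nm,len(P),np.round(rr[0],1),np.round(rr[1],1),round(rr[2],1),'line ang',np.degrees(np.arctan(l[1]/l[0])).round(2))
plan([.554,.127,.20],-66)
E
```

```text
top should 79 [552.3 129.4] [89.7  8. ] 22.5 line ang 22.42
top tabtop 38 [552.9 129.7] [26.   7.5] 25.7 line ang 24.59
side should 118 [554.9 128.7] [91.1 14.4] 24.4 line ang 22.66
side tabtop 41 [554.9 127.6] [28.2 14.1] 27.7 line ang 27.76
t 0.1 cur [ 0.1617 -0.6034  0.2299] jaw -75.0 zax [-0.     0.001 -1.   ] w 0.0871 F [ 0.   0.5 -1. ]
xyz mm [-603.9, -568.0, 30.6] rot [-0.0, 0.1, -9.0]
```

>>> {"method": "apply_moves", "body": {
  "increments": [
    {"grip": 0,"xyz": [-170,-344,0],"rotation": [0,0,-7.5]},
    {"grip": 0,"xyz": [-170,-344,0],"rotation": [0,0,-7.5]},
    {"grip": 0,"xyz": [-170,-344,0],"rotation": [0,0,-7.5]},
    {"grip": 0,"xyz": [-170,-344,0],"rotation": [0,0,-7.5]},
    {"grip": 0,"xyz": [-170,-344,0],"rotation": [0,0,-7.5]}
  ],
  "squeeze": 15
}}

```text
time: 0.72
ee_pos: [0.3975, -0.3957, 0.23]
eef_rot: [0.831, -0.556, -0.001, -0.0]
ft_force: [0.3, -0.0, -0.1]
width: 0.087
```

```bash
python3 -c "
from h import *
plan([.553,.1303,.20],-67.5); print(r.read_state()['joint_positions'].round(2))"
```

```text
t 0.72 cur [ 0.3975 -0.3957  0.23  ] jaw -67.51 zax [-0.001  0.001 -1.   ] w 0.087 F [ 0.3 -0.  -0.1]
xyz mm [-426.5, -344.9, 30.5] rot [0.0, 0.1, -0.0]
[ 0.94  0.21 -0.28  1.62  0.06  1.32 -0.52]
```

>>> {"method": "apply_moves", "body": {
  "increments": [
    {"grip": 0,"xyz": [-426.5,-345,30],"rotation": [0,0,0]},
    {"grip": 0,"xyz": [-426.5,-345,30],"rotation": [0,0,0]},
    {"grip": 0,"xyz": [-426.5,-345,30],"rotation": [0,0,0]},
    {"grip": 0,"xyz": [-426.5,-345,30],"rotation": [0,0,0]},
    {"grip": 0,"xyz": [-426.5,-345,30],"rotation": [0,0,0]}
  ]
}}

```text
time: 1.35
ee_pos: [0.4853, -0.0963, 0.2132]
eef_rot: [0.831, -0.556, -0.001, -0.0]
ft_force: [0.8, 0.7, 0.2]
width: 0.087
```

```bash
python3 -c "
from h import *
plan([.553,.1303,.17],-67.5); print(r.read_state()['joint_positions'].round(2))"
```

```text
t 1.35 cur [ 0.4853 -0.0963  0.2132] jaw -67.53 zax [-0.001  0.001 -1.   ] w 0.087 F [0.8 0.7 0.2]
xyz mm [-183.4, -149.2, 43.4] rot [0.0, 0.1, -0.0]
[ 0.62  0.09 -0.54  1.8   0.05  1.27 -1.11]
```

>>> {"method": "apply_moves", "body": {
  "increments": [
    {"grip": 0,"xyz": [-183.4,-149,43],"rotation": [0,0,0]},
    {"grip": 0,"xyz": [-183.4,-149,43],"rotation": [0,0,0]},
    {"grip": 0,"xyz": [-183.4,-149,43],"rotation": [0,0,0]},
    {"grip": 0,"xyz": [-183.4,-149,43],"rotation": [0,0,0]},
    {"grip": 0,"xyz": [-183.4,-149,43],"rotation": [0,0,0]}
  ]
}}

```text
time: 1.98
ee_pos: [0.5518, 0.1354, 0.1692]
eef_rot: [0.833, -0.553, -0.002, -0.001]
ft_force: [-0.3, -0.5, -0.4]
width: 0.087
```

```bash
python3 - <<'E'
from h import *
plan([.553,.1303,.083],-67.5); print(r.read_state()['joint_positions'].round(2))
for n in('top','side'):
    c,R,t,f=cam(n); np.savez(f'{n}1.npz',img=c['img'],d=c['range_z'],R=R,t=t,f=f,cx=c['cx'],cy=c['cy'])
b=np.load('side1.npz')['img']; cv2.imwrite('pics/s3.png',cv2.resize(b[60:240,230:420],None,fx=3,fy=3,interpolation=cv2.INTER_CUBIC))
b=np.load('top1.npz')['img']; cv2.imwrite('pics/t3.png',cv2.resize(b[90:290,170:370],None,fx=3,fy=3,interpolation=cv2.INTER_CUBIC))
E
```

```text
t 1.98 cur [0.5518 0.1354 0.1692] jaw -67.12 zax [-0.003  0.003 -1.   ] w 0.087 F [-0.3 -0.5 -0.4]
xyz mm [5.5, 0.8, 86.1] rot [0.1, 0.2, 0.4]
[ 0.26  0.33 -0.69  1.66  0.21  1.23 -1.65]
```

View pics/s3.png

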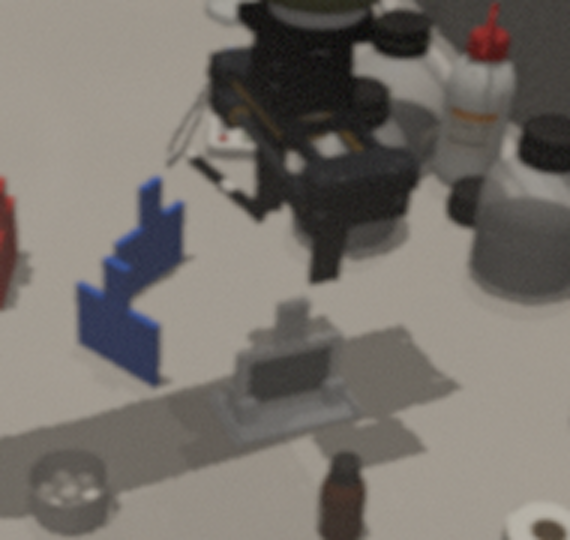

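View pics/t3.png

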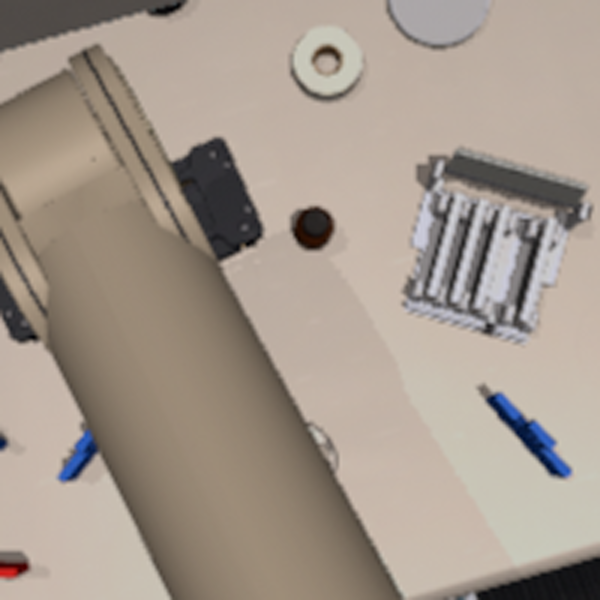

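>>> {"method": "apply_moves", "body": {
  "increments": [
    {"grip": 0,"xyz": [5.5,1,30],"rotation": [0.1,0.2,0.4]},
    {"grip": 0,"xyz": [5.5,1,50],"rotation": [0.1,0.2,0.4]},
    {"grip": 0,"xyz": [5.5,1,70],"rotation": [0.1,0.2,0.4]},
    {"grip": 0,"xyz": [5.5,1,86],"rotation": [0.1,0.2,0.4]},
    {"grip": 0,"xyz": [5.5,1,86],"rotation": [0.1,0.2,0.4]}
  ]
}}

```text
time: 2.7
ee_pos: [0.5528, 0.1249, 0.0826]
eef_rot: [0.83, -0.558, 0.0, 0.001]
ft_force: [-0.2, 0.3, -0.2]
width: 0.0871
```

```bash
python3 - <<'E'
from h import *
plan([.553,.1303,.083],-67.5)
for n in('side',):
    c,R,t,f=cam(n); np.savez(f'{n}2.npz',img=c['img'],d=c['range_z'],R=R,t=t,f=f,cx=c['cx'],cy=c['cy'])
b=np.load('side2.npz')['img']; cv2.imwrite('pics/s4.png',cv2.resize(b[110:220,280:380],None,fx=5,fy=5,interpolation=cv2.INTER_CUBIC))
E
```

```text
t 2.7 cur [0.5528 0.1249 0.0826] jaw -67.85 zax [-0.001 -0.002 -1.   ] w 0.0871 F [-0.2  0.3 -0.2]
xyz mm [-4.9, -2.2, -0.4] rot [0.1, -0.1, -0.4]
```

View pics/s4.png

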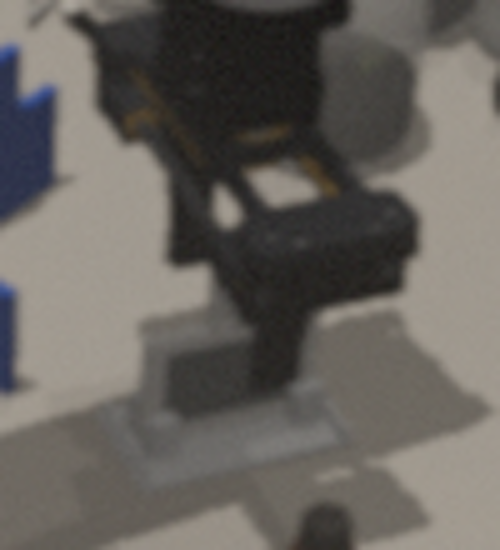

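```bash
python3 -c "
from h import *
plan([.553,.1303,.083],-67.5)"
```

```text
t 2.75 cur [0.5533 0.1252 0.0835] jaw -67.85 zax [ 0.    -0.002 -1.   ] w 0.0872 F [-0.3  0.2  0.1]
xyz mm [-4.9, -1.6, 0.5] rot [0.0, -0.1, -0.3]
```

>>> {"method": "apply_moves", "body": {
  "increments": [
    {"grip": 0,"xyz": [-5,-1.5,0],"rotation": [0,0,-0.3]},
    {"grip": 150,"xyz": [-5,-1.5,0],"rotation": [0,0,-0.3]},
    {"grip": 150,"xyz": [-5,-1.5,0],"rotation": [0,0,-0.3]},
    {"grip": 150,"xyz": [-5,-1.5,0],"rotation": [0,0,-0.3]},
    {"grip": 150,"xyz": [-5,-1.5,0],"rotation": [0,0,-0.3]}
  ],
  "squeeze": 6
}}

```text
time: 3.38
ee_pos: [0.5529, 0.1303, 0.0836]
eef_rot: [0.831, -0.556, 0.001, 0.001]
ft_force: [-0.5, -1.0, -0.0]
width: 0.055
```

```bash
python3 - <<'E'
from h import *
c,R,t,f=cam('side'); np.savez('side3.npz',img=c['img'],d=c['range_z'],R=R,t=t,f=f,cx=c['cx'],cy=c['cy'])
b=c['img']; cv2.imwrite('pics/s5.png',cv2.resize(b[110:220,280:380],None,fx=5,fy=5,interpolation=cv2.INTER_CUBIC))
plan([.553,.1303,.083],-67.5)
E
```

```text
t 3.42 cur [0.5529 0.1303 0.0836] jaw -67.56 zax [ 0.    -0.002 -1.   ] w 0.0509 F [ 0.2 -0.1  0.4]
xyz mm [0.0, -0.1, 0.6] rot [0.0, -0.1, -0.1]
```

View pics/s5.png

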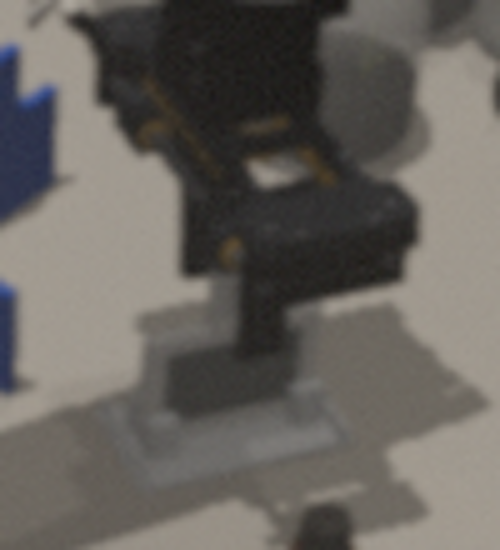

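>>> {"method": "apply_moves", "body": {
  "increments": [
    {"grip": 250,"xyz": [0,0,0],"rotation": [0,0,0]},
    {"grip": 250,"xyz": [0,0,0],"rotation": [0,0,0]},
    {"grip": 250,"xyz": [0,0,0],"rotation": [0,0,0]},
    {"grip": 250,"xyz": [0,0,0],"rotation": [0,0,0]},
    {"grip": 250,"xyz": [0,0,0],"rotation": [0,0,0]}
  ]
}}

```text
time: 4.05
ee_pos: [0.5529, 0.1303, 0.0835]
eef_rot: [0.831, -0.556, 0.001, 0.001]
ft_force: [-0.5, 1.0, -0.2]
width: 0.0083
```

>>> {"method": "apply_moves", "body": {
  "increments": [
    {"grip": 250,"xyz": [0,0,0],"rotation": [0,0,0]},
    {"grip": 250,"xyz": [0,0,0],"rotation": [0,0,0]},
    {"grip": 250,"xyz": [0,0,0],"rotation": [0,0,0]}
  ]
}}

```text
time: 4.42
ee_pos: [0.5529, 0.1303, 0.0836]
eef_rot: [0.831, -0.556, 0.001, 0.001]
ft_force: [-0.1, 0.1, -0.0]
width: 0.0081
```

>>> {"method": "apply_moves", "body": {
  "increments": [
    {"grip": 250,"xyz": [0,0,0],"rotation": [0,0,0]},
    {"grip": 250,"xyz": [0,0,-10],"rotation": [0,0,0]},
    {"grip": 250,"xyz": [0,0,-30],"rotation": [0,0,0]},
    {"grip": 250,"xyz": [0,0,-60],"rotation": [0,0,0]},
    {"grip": 250,"xyz": [0,0,-90],"rotation": [0,0,0]}
  ],
  "squeeze": 15
}}

```text
time: 5.05
ee_pos: [0.553, 0.1307, 0.1761]
eef_rot: [0.831, -0.556, 0.001, 0.0]
ft_force: [0.1, 0.7, -0.6]
width: 0.0081
```

>>> {"method": "apply_moves", "body": {
  "increments": [
    {"grip": 250,"xyz": [0,0,-35],"rotation": [0,0,0]},
    {"grip": 250,"xyz": [0,0,-35],"rotation": [0,0,0]},
    {"grip": 250,"xyz": [0,0,-35],"rotation": [0,0,0]}
  ]
}}

```text
time: 5.42
ee_pos: [0.5529, 0.1307, 0.2115]
eef_rot: [0.831, -0.556, 0.001, 0.0]
ft_force: [-0.1, 0.4, -1.6]
width: 0.0083
```

```bash
python3 - <<'E'
from h import *
c,R,t,f=cam('side'); np.savez('side4.npz',img=c['img'],d=c['range_z'],R=R,t=t,f=f,cx=c['cx'],cy=c['cy'])
b=c['img']; cv2.imwrite('pics/s6.png',cv2.resize(b[60:220,260:400],None,fx=4,fy=4,interpolation=cv2.INTER_CUBIC))
plan([.553,-.1724,.19],-107)
E
```

```text
t 5.47 cur [0.5526 0.1305 0.2108] jaw -67.55 zax [ 0.001 -0.002 -1.   ] w 0.0077 F [-0.4  0.6 -0.5]
xyz mm [280.1, 115.4, 21.3] rot [-0.1, -0.1, 39.5]
```

View pics/s6.png

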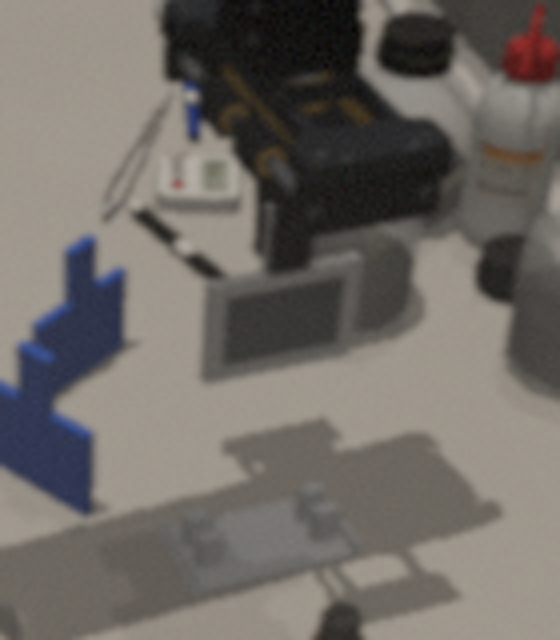

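>>> {"method": "apply_moves", "body": {
  "increments": [
    {"grip": 250,"xyz": [55,23,0],"rotation": [0,0,8]},
    {"grip": 250,"xyz": [112,46,0],"rotation": [0,0,16]},
    {"grip": 250,"xyz": [168,69,0],"rotation": [0,0,24]},
    {"grip": 250,"xyz": [224,92,0],"rotation": [0,0,32]},
    {"grip": 250,"xyz": [280,115,0],"rotation": [0,0,39.5]}
  ]
}}

```text
time: 6.1
ee_pos: [0.5526, -0.174, 0.2106]
eef_rot: [-0.593, 0.805, -0.001, -0.001]
ft_force: [1.1, 0.3, -1.6]
width: 0.0081
```

```bash
python3 - <<'E'
from h import *
viewer.camera('side')
viewer.camera('side')
plan([.553,-.1724,.19],-107)
E
```

```text
t 6.2 cur [ 0.5512 -0.1807  0.2099] jaw -107.84 zax [-0.002 -0.004 -1.   ] w 0.008 F [-1.  -0.3 -0.7]
xyz mm [-8.5, 0.8, 19.8] rot [0.0, -0.3, -0.8]
```

>>> {"method": "apply_moves", "body": {
  "increments": [
    {"grip": 250,"xyz": [-8.5,0.8,10],"rotation": [0,-0.3,-0.8]},
    {"grip": 250,"xyz": [-8.5,0.8,30],"rotation": [0,-0.3,-0.8]},
    {"grip": 250,"xyz": [-8.5,0.8,35],"rotation": [0,-0.3,-0.8]},
    {"grip": 250,"xyz": [-8.5,0.8,35],"rotation": [0,-0.3,-0.8]}
  ]
}}

```text
time: 6.7
ee_pos: [0.5529, -0.1714, 0.1744]
eef_rot: [-0.595, 0.804, 0.001, -0.0]
ft_force: [-0.7, 0.3, 0.0]
width: 0.0079
```

```bash
python3 - <<'E'
from h import *
for n in('top','side'):
    c,R,t,f=cam(n); np.savez(f'{n}5.npz',img=c['img'],d=c['range_z'],R=R,t=t,f=f,cx=c['cx'],cy=c['cy'])
    b=c['img']
    if n=='side': cv2.imwrite('pics/s7.png',cv2.resize(b[180:340,250:410],None,fx=4,fy=4,interpolation=cv2.INTER_CUBIC))
    else: cv2.imwrite('pics/t7.png',cv2.resize(b[100:250,240:400],None,fx=4,fy=4,interpolation=cv2.INTER_CUBIC))
plan([.553,-.1724,.175],-106.85)
E
```

```text
t 6.8 cur [ 0.5534 -0.172   0.1753] jaw -106.98 zax [ 0.     0.001 -1.   ] w 0.0078 F [-0.2 -0.2 -0.3]
xyz mm [0.5, 0.2, 0.3] rot [-0.0, 0.0, -0.1]
```

View pics/s7.png

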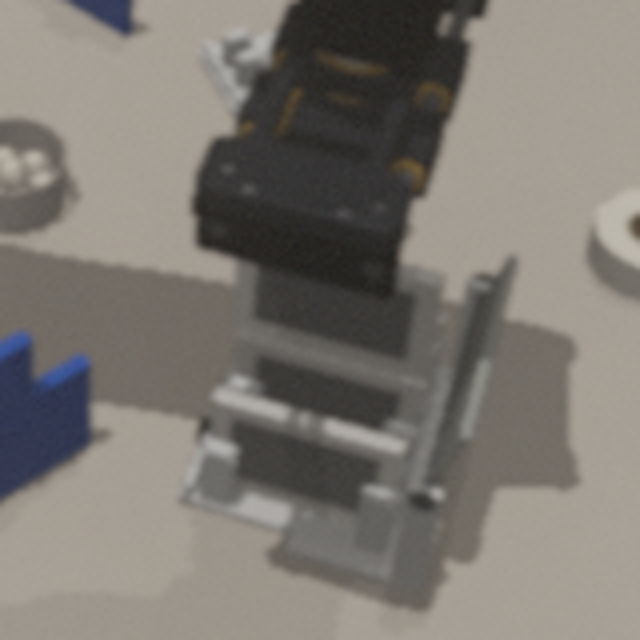

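View pics/t7.png

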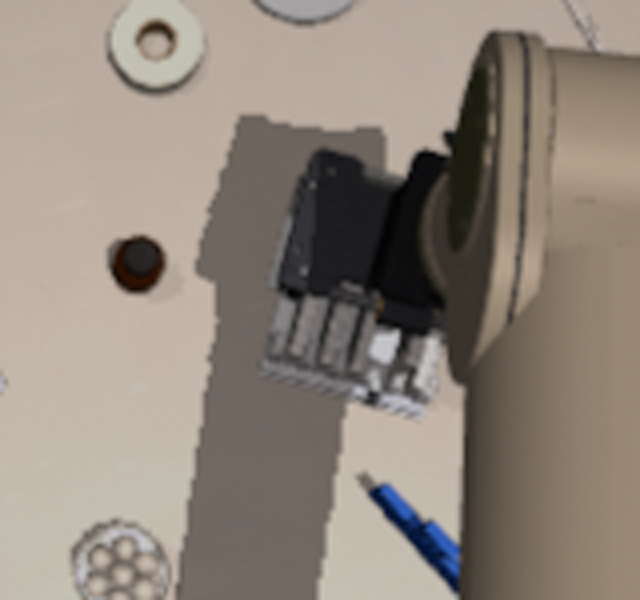

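```bash
python3 - <<'E'
from h import *
np.set_printoptions(linewidth=200,suppress=True)
a0=np.radians(-16.9); ex=np.array([np.cos(a0),np.sin(a0)]); ey=np.array([-np.sin(a0),np.cos(a0)])
O=np.array([.5534,-.172])  # tcp
def rc(W): return np.stack([(W[...,:2]-O)@ex,(W[...,:2]-O)@ey,W[...,2]],-1)
A=rc(cloud('side5.npz')); 
f=lambda m:A[m]
m=(A[...,2]>.102)&(A[...,2]<.135)&(abs(A[...,0])<.07)&(abs(A[...,1])<.015)
q=A[m]; print('held face n',len(q),'y med',np.median(q[:,1])*1000, 'x range',np.percentile(q[:,0],[0.5,99.5])*1000)
# slope of y vs x, y vs z
co=np.linalg.lstsq(np.c_[q[:,0],q[:,2]-.118,np.ones(len(q))],q[:,1],rcond=None)[0]; print('yaw rel deg',np.degrees(co[0]).round(2),'tilt',np.degrees(co[1]).round(2),'y0',co[2]*1000)
for z in(.1,.11,.12,.13):
    k=q[abs(q[:,2]-z)<.006]; print(z,(k[:,0].min()*1000).round(1),(k[:,0].max()*1000).round(1))
S0=rc(cloud('side0.npz'))
for nm,AA in(('s0',S0),('s5',A)):
    m=(AA[...,2]>.02)&(AA[...,2]<.06)&(abs(AA[...,0])<.03)&(AA[...,1]>-.034)&(AA[...,1]<-.01)
    q=AA[m]; h,e=np.histogram(q[:,1]*1000,bins=np.arange(-34,-8,1)); print(nm,list(zip(e.astype(int),h)))
# spare tops in side0: x extents and y extents, rack coords
m=(S0[...,2]>.062)&(S0[...,2]<.076)&(abs(S0[...,0])<.053)&(abs(S0[...,1])<.085)
q=S0[m]; h,e=np.histogram(q[:,1]*1000,bins=np.arange(-40,80,1)); print(list(zip(e.astype(int),h)))
# side profile along x near near-lip : heights in strip y in (-10,10)
for n in('side0','top0'):
    S0=rc(cloud(n+'.npz'))
    for y0,y1 in((-.005,.005),(-.045,-.035)):
        k=(S0[...,1]>y0)&(S0[...,1]<y1)&(abs(S0[...,0])<.09)&(S0[...,2]<.13); q=S0[k]; 
        b=np.round(q[:,0]*1000/3)*3
        print(n,y0,[(int(x),int(np.median(q[b==x,2])*1000)) for x in np.unique(b)])
E
```

```text
held face n 640 y med -2.898197538159702 x range [-42.04621624  69.60548545]
yaw rel deg 0.55 tilt -0.63 y0 -2.8403707823697
0.1 -42.6 67.1
0.11 -42.6 69.9
0.12 -42.3 47.1
0.13 -42.1 47.2
s0 [(np.int64(-34), np.int64(3)), (np.int64(-33), np.int64(2)), (np.int64(-32), np.int64(0)), (np.int64(-31), np.int64(1)), (np.int64(-30), np.int64(1)), (np.int64(-29), np.int64(2)), (np.int64(-28), np.int64(1)), (np.int64(-27), np.int64(1)), (np.int64(-26), np.int64(7)), (np.int64(-25), np.int64(45)), (np.int64(-24), np.int64(162)), (np.int64(-23), np.int64(154)), (np.int64(-22), np.int64(50)), (np.int64(-21), np.int64(3)), (np.int64(-20), np.int64(0)), (np.int64(-19), np.int64(0)), (np.int64(-18), np.int64(0)), (np.int64(-17), np.int64(0)), (np.int64(-16), np.int64(0)), (np.int64(-15), np.int64(0)), (np.int64(-14), np.int64(0)), (np.int64(-13), np.int64(0)), (np.int64(-12), np.int64(0)), (np.int64(-11), np.int64(0)), (np.int64(-10), np.int64(0))]
s5 [(np.int64(-34), np.int64(5)), (np.int64(-33), np.int64(2)), (np.int64(-32), np.int64(0)), (np.int64(-31), np.int64(0)), (np.int64(-30), np.int64(4))
[... 5394 characters left out ...]
), (21, 5), (24, 8), (27, 5), (30, 12), (33, 5), (36, 6), (39, 7), (42, 6), (45, 5), (48, 14), (51, 17), (54, 4), (57, 71), (60, 79), (63, 92), (66, 104), (69, 110), (72, 108)]
top0 -0.045 [(-90, 0), (-87, 1), (-84, -1), (-81, 1), (-78, 1), (-75, 1), (-72, 2), (-69, -1), (-66, 0), (-63, 0), (-60, 0), (-57, 2), (-54, 1), (-51, 2), (-48, 4), (-45, 4), (-42, 2), (-39, 21), (-36, 22), (-30, 1), (-27, 5), (-24, 2), (-21, 0), (-18, 1), (-15, 2), (-12, 3), (-9, 3), (-6, 0), (-3, 3), (0, 4), (3, 7), (6, 6), (9, 6), (12, 6), (15, 8), (18, 7), (21, 8), (24, 4), (27, 7), (30, 8), (33, 7), (36, 9), (39, 10), (42, 5), (45, 6), (48, 41), (51, 46), (54, 16), (57, 70), (60, 56), (63, 27), (66, 48), (69, 2)]
```

>>> {"method": "apply_moves", "body": {
  "increments": [
    {"grip": 250,"xyz": [0,1,15],"rotation": [0,0,0.4]},
    {"grip": 250,"xyz": [0,1,30],"rotation": [0,0,0.4]},
    {"grip": 250,"xyz": [0,1,40],"rotation": [0,0,0.4]},
    {"grip": 250,"xyz": [0,1,40],"rotation": [0,0,0.4]}
  ]
}}

```text
time: 7.3
ee_pos: [0.5518, -0.1715, 0.1341]
eef_rot: [-0.592, 0.806, 0.001, -0.0]
ft_force: [0.3, -0.5, -0.1]
width: 0.008
```

```bash
python3 - <<'E'
from h import *
c,R,t,f=cam('side'); np.savez('side6.npz',img=c['img'],d=c['range_z'],R=R,t=t,f=f,cx=c['cx'],cy=c['cy'])
b=c['img'];cv2.imwrite('pics/s8.png',cv2.resize(b[180:340,250:410],None,fx=4,fy=4,interpolation=cv2.INTER_CUBIC))
np.set_printoptions(linewidth=200,suppress=True)
a0=np.radians(-16.9); ex=np.array([np.cos(a0),np.sin(a0)]); ey=np.array([-np.sin(a0),np.cos(a0)])
O=np.array([.5534,-.172])
W=cloud('side6.npz'); A=np.stack([(W[...,:2]-O)@ex,(W[...,:2]-O)@ey,W[...,2]],-1)
m=(A[...,2]>.075)&(A[...,2]<.115)&(abs(A[...,0])<.052)&(abs(A[...,1])<.015); q=A[m]
co=np.linalg.lstsq(np.c_[q[:,0],q[:,2]-.09,np.ones(len(q))],q[:,1],rcond=None)[0]
print(len(q),'yaw',np.degrees(co[0]).round(2),'tilt',np.degrees(co[1]).round(2),'y',co[2]*1000,'x',q[:,0].min(),q[:,0].max())
m=(A[...,2]>.02)&(A[...,2]<.064)&(abs(A[...,0])<.035)&(A[...,1]>-.028)&(A[...,1]<-.018); q=A[m]
co=np.linalg.lstsq(np.c_[q[:,0],q[:,2]-.05,np.ones(len(q))],q[:,1],rcond=None)[0]
print('spare-40',len(q),'yaw',np.degrees(co[0]).round(2),'tilt',np.degrees(co[1]).round(2),'y',co[2]*1000)
plan([.553,-.1720,.0836],-106.85)
E
```

```text
436 yaw -0.41 tilt -0.16 y -3.1855319863392566 x -0.04434698103104225 0.04573730860324626
spare-40 519 yaw 0.2 tilt 0.18 y -23.06311430145511
t 7.35 cur [ 0.5523 -0.1716  0.135 ] jaw -107.38 zax [-0.     0.001 -1.   ] w 0.0078 F [1.  0.9 0.2]
xyz mm [0.2, -0.9, 51.4] rot [0.0, 0.1, -0.5]
```

View pics/s8.png

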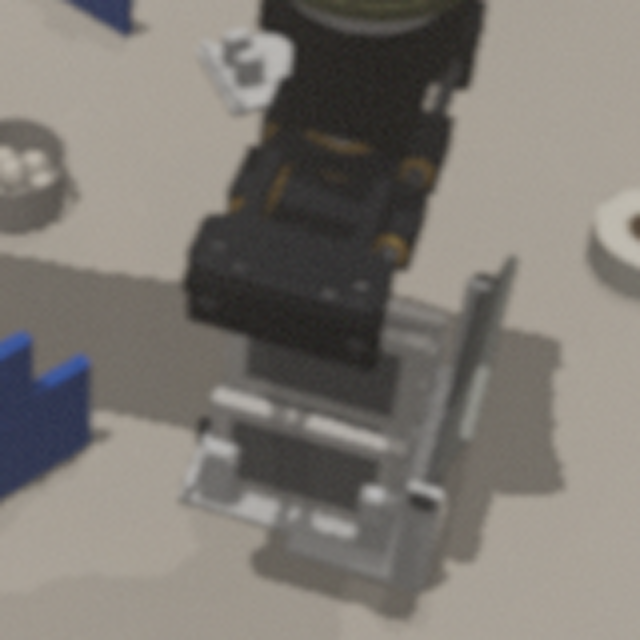

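>>> {"method": "apply_moves", "body": {
  "increments": [
    {"grip": 250,"xyz": [-0.2,0,6],"rotation": [0,0,-0.4]},
    {"grip": 250,"xyz": [-0.2,0,11],"rotation": [0,0,-0.4]},
    {"grip": 250,"xyz": [-0.2,0,16],"rotation": [0,0,-0.4]},
    {"grip": 250,"xyz": [-0.2,0,21],"rotation": [0,0,-0.4]},
    {"grip": 250,"xyz": [-0.2,0,21],"rotation": [0,0,-0.4]}
  ]
}}

```text
time: 7.98
ee_pos: [0.552, -0.1713, 0.1134]
eef_rot: [-0.595, 0.804, 0.001, -0.0]
ft_force: [-0.6, -0.5, -1.1]
width: 0.0079
```

```bash
python3 - <<'E'
from h import *
s=r.read_state(); print(s['torque'].round(2))
plan([.5525,-.1718,.0836],-106.95)
E
```

```text
[ 0.11 -0.    0.01]
t 7.97 cur [ 0.552  -0.1713  0.1134] jaw -106.98 zax [-0.001  0.001 -1.   ] w 0.0079 F [-0.6 -0.5 -1.1]
xyz mm [0.3, -0.6, 29.8] rot [0.1, 0.1, -0.0]
```

>>> {"method": "apply_moves", "body": {
  "increments": [
    {"grip": 250,"xyz": [0,0,6],"rotation": [0,0,0]},
    {"grip": 250,"xyz": [0,0,12],"rotation": [0,0,0]},
    {"grip": 250,"xyz": [0,0,18],"rotation": [0,0,0]},
    {"grip": 250,"xyz": [0,0,24],"rotation": [0,0,0]},
    {"grip": 250,"xyz": [0,0,26],"rotation": [0,0,0]}
  ]
}}

```text
time: 8.6
ee_pos: [0.5518, -0.1712, 0.0869]
eef_rot: [-0.595, 0.804, 0.001, -0.0]
ft_force: [-0.8, -0.4, -0.9]
width: 0.0078
```

```bash
python3 - <<'E'
from h import *
s=r.read_state(); print(s['torque'].round(2))
plan([.552,-.1713,.0836],-106.95)
E
```

```text
[0.04 0.04 0.03]
t 8.6 cur [ 0.5518 -0.1712  0.0869] jaw -106.98 zax [-0.002  0.002 -1.   ] w 0.0078 F [-0.8 -0.4 -0.9]
xyz mm [0.0, -0.2, 3.3] rot [0.1, 0.1, -0.0]
```

Free descent so far. Last 3 mm, gently to contact.

>>> {"method": "apply_moves", "body": {
  "increments": [
    {"grip": 250,"xyz": [0,0,1.5],"rotation": [0,0,0]},
    {"grip": 250,"xyz": [0,0,2.5],"rotation": [0,0,0]},
    {"grip": 250,"xyz": [0,0,3],"rotation": [0,0,0]},
    {"grip": 250,"xyz": [0,0,3],"rotation": [0,0,0]}
  ]
}}

```text
time: 9.1
ee_pos: [0.5518, -0.1712, 0.0839]
eef_rot: [-0.595, 0.804, 0.001, -0.0]
ft_force: [-0.1, 0.0, -0.5]
width: 0.0077
```

```bash
python3 - <<'E'
from h import *
c,R,t,f=cam('side'); np.savez('side7.npz',img=c['img'],d=c['range_z'],R=R,t=t,f=f,cx=c['cx'],cy=c['cy'])
b=c['img'];cv2.imwrite('pics/s9.png',cv2.resize(b[200:340,260:400],None,fx=4,fy=4,interpolation=cv2.INTER_CUBIC))
a0=np.radians(-16.9); ex=np.array([np.cos(a0),np.sin(a0)]); ey=np.array([-np.sin(a0),np.cos(a0)]); O=np.array([.5534,-.172])
W=cloud('side7.npz'); A=np.stack([(W[...,:2]-O)@ex,(W[...,:2]-O)@ey,W[...,2]],-1)
for nm,ym in(('held',0.),('sp',.02)):
  for x0 in (-40,-32,-25,25,32,40):
    m=(abs(A[...,0]*1000-x0)<4)&(abs(A[...,1]-ym-.002)<.006)&(A[...,2]>.05)
    z=A[m][:,2]; print(nm,x0,len(z),np.sort(z)[-6:].round(4) if len(z) else '')
plan([.552,-.1713,.0836],-106.95)
E
```

```text
held -40 16 [0.503  0.5034 0.5035 0.5035 0.5039 0.5045]
held -32 18 [0.4984 0.4988 0.4993 0.4995 0.5004 0.5009]
held -25 22 [0.4957 0.4961 0.4962 0.4963 0.4971 0.4973]
held 25 72 [0.4675 0.4677 0.4679 0.468  0.4681 0.4684]
held 32 85 [0.4619 0.4621 0.4628 0.4633 0.4638 0.4641]
held 40 94 [0.4527 0.4531 0.4532 0.4536 0.4563 0.4563]
sp -40 37 [0.4955 0.4958 0.4959 0.4961 0.4962 0.4963]
sp -32 46 [0.4946 0.4946 0.4948 0.4948 0.4949 0.4954]
sp -25 33 [0.4914 0.4914 0.4915 0.4917 0.4924 0.4925]
sp 25 68 [0.4643 0.4643 0.4644 0.4644 0.4651 0.4666]
sp 32 85 [0.4582 0.4586 0.4588 0.4598 0.46   0.4603]
sp 40 41 [0.0717 0.4449 0.4454 0.4454 0.4491 0.4498]
t 9.15 cur [ 0.5518 -0.1712  0.084 ] jaw -106.98 zax [-0.002  0.002 -1.   ] w 0.0079 F [-0.3  0.  -1. ]
xyz mm [0.0, -0.2, 0.4] rot [0.1, 0.1, -0.0]
```

View pics/s9.png

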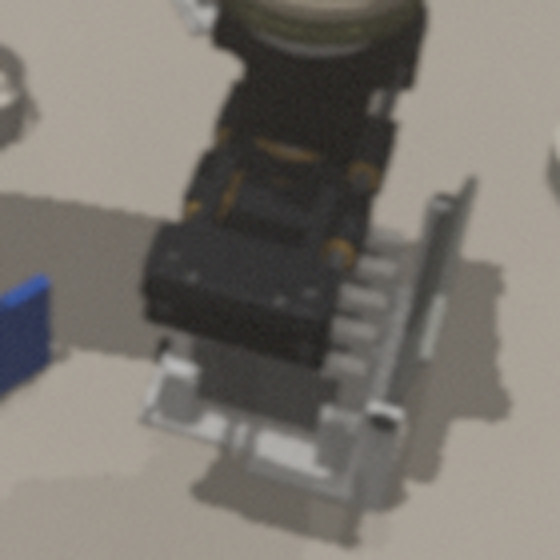

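>>> {"method": "apply_moves", "body": {
  "increments": [
    {"grip": 250,"xyz": [0,0,0.6],"rotation": [0,0,0]},
    {"grip": 250,"xyz": [0,0,0.6],"rotation": [0,0,0]},
    {"grip": 180,"xyz": [0,0,0.6],"rotation": [0,0,0]},
    {"grip": 180,"xyz": [0,0,0.6],"rotation": [0,0,0]},
    {"grip": 180,"xyz": [0,0,0.6],"rotation": [0,0,0]}
  ]
}}

```text
time: 9.78
ee_pos: [0.5518, -0.1713, 0.0833]
eef_rot: [-0.595, 0.804, 0.001, -0.0]
ft_force: [-0.4, 0.3, -0.1]
width: 0.0237
```

>>> {"method": "apply_moves", "body": {
  "increments": [
    {"grip": 180,"xyz": [0,0,-10],"rotation": [0,0,0]},
    {"grip": 180,"xyz": [0,0,-40],"rotation": [0,0,0]},
    {"grip": 180,"xyz": [0,0,-80],"rotation": [0,0,0]},
    {"grip": 180,"xyz": [0,0,-120],"rotation": [0,0,0]},
    {"grip": 180,"xyz": [0,0,-120],"rotation": [0,0,0]}
  ]
}}

```text
time: 10.4
ee_pos: [0.5539, -0.1717, 0.2076]
eef_rot: [-0.595, 0.804, -0.002, 0.002]
ft_force: [-0.5, 0.4, -0.5]
width: 0.0256
```

```bash
python3 - <<'E'
from h import *
for n in('top','side'):
    c,R,t,f=cam(n); np.savez(f'{n}8.npz',img=c['img'],d=c['range_z'],R=R,t=t,f=f,cx=c['cx'],cy=c['cy'])
    b=c['img']
    if n=='side': cv2.imwrite('pics/s10.png',cv2.resize(b[200:340,260:400],None,fx=4,fy=4,interpolation=cv2.INTER_CUBIC))
plan([.552,-.1713,.0836],-106.95)
E
```

```text
t 10.5 cur [ 0.5521 -0.1714  0.2038] jaw -106.98 zax [-0.001  0.001 -1.   ] w 0.0253 F [-0.3 -1.1 -0.4]
xyz mm [-0.0, -0.0, 120.2] rot [0.1, 0.0, -0.0]
```

View pics/s10.png

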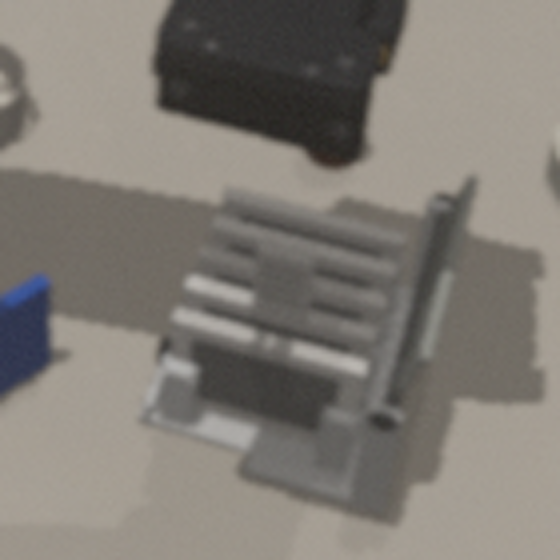

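```bash
cat >> h.py <<'E'
A0=np.radians(-16.9); EX=np.array([np.cos(A0),np.sin(A0)]); EY=np.array([-np.sin(A0),np.cos(A0)]); RO=np.array([.5583,-.1524])
def rk(W): return np.stack([(W[...,:2]-RO)@EX,(W[...,:2]-RO)@EY,W[...,2]],-1)*1000
def rp(x,y,tipz): return np.r_[RO+EX*x/1000+EY*y/1000,(tipz+8)/1000]
def flap(n='side'):
    c,R,t,f=cam(n); a=dict(d=c['range_z'],R=R,t=t,f=f,cx=c['cx'],cy=c['cy']); return rk(cloud(a)),c
E
python3 - <<'E'
from h import *
a=dict(np.load('side8.npz')); A=rk(cloud(a))
for y in(-40,-20,0,20,40):
    m=(abs(A[...,1]-y)<5)&(A[...,2]>62)&(A[...,2]<78)&(abs(A[...,0])<52)
    q=A[m]; 
    for s in(-1,1):
        k=q[(q[:,0]*s>20)&(q[:,0]*s<42)]; print(y,s,len(k),'ztop p80',np.percentile(k[:,2],80).round(1),'y',np.median(k[:,1]).round(1),'xext',q[:,0].min().round(1),q[:,0].max().round(1))
m=(abs(A[...,1]+20)<8)&(A[...,2]>80)&(A[...,2]<116)&(abs(A[...,0])<30); q=A[m]; print('tab',len(q),q.min(0),q.max(0))
plan(rp(100,12,190),-106.95)
E
```

```text
-40 -1 70 ztop p80 70.4 y -41.7 xext -42.5 46.9
-40 1 78 ztop p80 70.4 y -41.7 xext -42.5 46.9
-20 -1 71 ztop p80 70.6 y -21.5 xext -42.9 46.6
-20 1 73 ztop p80 70.3 y -21.5 xext -42.9 46.6
0 -1 67 ztop p80 70.7 y -2.2 xext -43.0 46.9
0 1 69 ztop p80 70.2 y -2.2 xext -43.0 46.9
20 -1 59 ztop p80 70.7 y 17.2 xext -42.4 46.9
20 1 67 ztop p80 70.6 y 17.8 xext -42.4 46.9
40 -1 62 ztop p80 70.3 y 38.3 xext -42.7 46.9
40 1 65 ztop p80 70.5 y 38.2 xext -42.7 46.9
tab 206 [-11.10713514 -25.362403    80.32761435] [ 14.8842863  -15.41362134 112.21184584]
t 10.5 cur [ 0.5521 -0.1714  0.2038] jaw -106.98 zax [-0.001  0.001 -1.   ] w 0.0253 F [-0.3 -1.1 -0.4]
xyz mm [-32.2, -100.4, 5.7] rot [0.1, 0.0, -0.0]
```

>>> {"method": "apply_moves", "body": {
  "increments": [
    {"grip": 255,"xyz": [-16,-50,0],"rotation": [0,0,0]},
    {"grip": 255,"xyz": [-32,-100,5],"rotation": [0,0,0]},
    {"grip": 255,"xyz": [-32,-100,5],"rotation": [0,0,0]},
    {"grip": 255,"xyz": [-32,-100,5],"rotation": [0,0,0]}
  ]
}}

```text
time: 11.0
ee_pos: [0.6563, -0.1699, 0.1975]
eef_rot: [-0.595, 0.804, 0.002, -0.001]
ft_force: [-0.6, 0.1, -0.1]
width: 0.001
```

```bash
python3 -c "
from h import *
plan(rp(95,12,92),-106.95)"
```

```text
t 11.0 cur [ 0.6563 -0.1699  0.1975] jaw -106.97 zax [-0.003  0.002 -1.   ] w 0.001 F [-0.6  0.1 -0.1]
xyz mm [-0.2, 3.5, 97.5] rot [0.2, 0.0, -0.0]
```

>>> {"method": "apply_moves", "body": {
  "increments": [
    {"grip": 255,"xyz": [0,3.5,40],"rotation": [0.2,0,0]},
    {"grip": 255,"xyz": [0,3.5,75],"rotation": [0.2,0,0]},
    {"grip": 255,"xyz": [0,3.5,97],"rotation": [0.2,0,0]},
    {"grip": 255,"xyz": [0,3.5,97],"rotation": [0.2,0,0]}
  ]
}}

```text
time: 11.5
ee_pos: [0.6507, -0.1691, 0.0996]
eef_rot: [-0.595, 0.804, 0.001, -0.001]
ft_force: [0.1, 0.5, -0.3]
width: 0.0005
```

```bash
python3 - <<'E'
from h import *
A,c=flap(); cv2.imwrite('pics/s11.png',cv2.resize(c['img'][180:340,260:420],None,fx=4,fy=4,interpolation=cv2.INTER_CUBIC))
for y0 in(-45,-10,40):
    m=(abs(A[...,1]-y0)<12)&(A[...,0]>50)&(A[...,0]<85)&(A[...,2]>76)&(A[...,2]<120); q=A[m]; k=q[np.argsort(q[:,2])[-8:]]; print(y0,len(q),k.mean(0).round(1))
plan(rp(95,12,92),-106.95)
for x,z in((60,92),(50,98),(40,92)): print(rp(x,12,z).round(4))
E
```

```text
-45 94 [ 71.  -45.4 110.4]
-10 11 [ 63.9 -17.2  85.2]
40 0 [nan nan nan]
t 11.55 cur [ 0.6519 -0.1692  0.1012] jaw -107.0 zax [ 0.  0. -1.] w 0.0004 F [-0.4 -0.8  0.4]
xyz mm [-0.8, -0.6, 1.2] rot [0.0, 0.0, -0.1]
[ 0.6192 -0.1584  0.1   ]
[ 0.6096 -0.1555  0.106 ]
[ 0.6001 -0.1525  0.1   ]<stdin>:4: RuntimeWarning: Mean of empty slice.
  ret = um.true_divide(
```

View pics/s11.png

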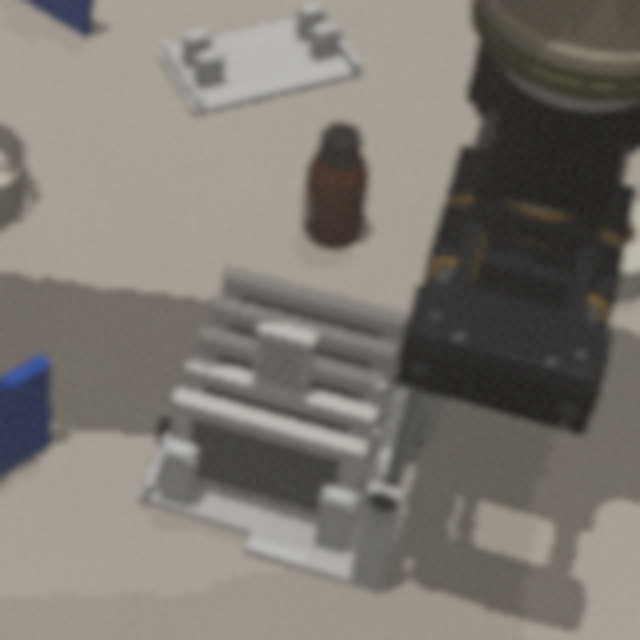

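>>> {"method": "apply_moves", "body": {
  "increments": [
    {"grip": 255,"xyz": [0,10,0],"rotation": [0,0,0]},
    {"grip": 255,"xyz": [0,17,0],"rotation": [0,0,0]},
    {"grip": 255,"xyz": [0,23,0],"rotation": [0,0,0]},
    {"grip": 255,"xyz": [0,29,0],"rotation": [0,0,0]},
    {"grip": 255,"xyz": [0,35,0],"rotation": [0,0,0]}
  ]
}}

```text
time: 12.18
ee_pos: [0.618, -0.1588, 0.1012]
eef_rot: [-0.595, 0.804, 0.0, 0.0]
ft_force: [1.8, 0.4, 0.2]
width: 0.0005
```

```bash
python3 - <<'E'
from h import *
A,c=flap(); cv2.imwrite('pics/s12.png',cv2.resize(c['img'][180:340,260:420],None,fx=4,fy=4,interpolation=cv2.INTER_CUBIC))
m=(abs(A[...,1]+45)<12)&(A[...,0]>10)&(A[...,0]<85)&(A[...,2]>76)&(A[...,2]<120); q=A[m]; k=q[np.argsort(q[:,2])[-8:]]; print(len(q),k.mean(0).round(1))
plan(rp(60,12,92),-106.95)
E
```

```text
187 [ 40.1 -43.8 105.8]
t 12.22 cur [ 0.6174 -0.1586  0.1011] jaw -106.99 zax [-0.001  0.    -1.   ] w 0.0004 F [ 1.3 -0.2 -0.2]
xyz mm [-0.8, -1.6, 1.1] rot [0.0, 0.0, -0.0]
```

View pics/s12.png

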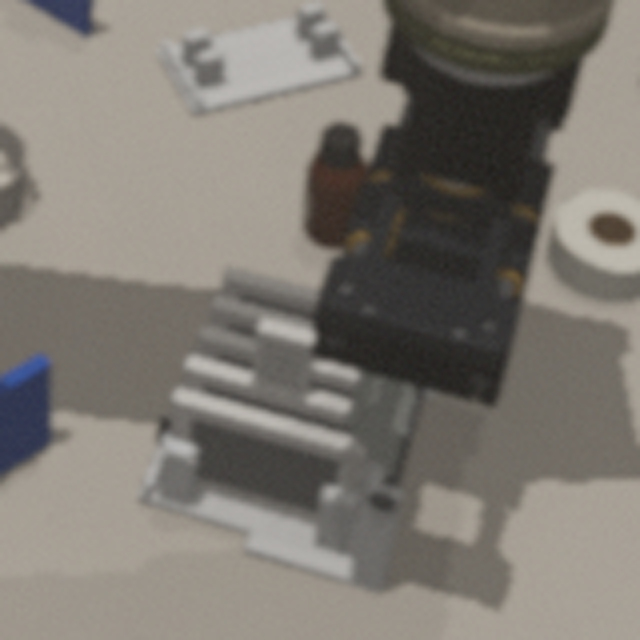

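>>> {"method": "apply_moves", "body": {
  "increments": [
    {"grip": 255,"xyz": [0,6.5,-1],"rotation": [0,0,0]},
    {"grip": 255,"xyz": [0,12.5,-2],"rotation": [0,0,0]},
    {"grip": 255,"xyz": [0,15.5,1],"rotation": [0,0,0]},
    {"grip": 255,"xyz": [0,18,4],"rotation": [0,0,0]},
    {"grip": 255,"xyz": [0,19.5,7],"rotation": [0,0,0]}
  ]
}}

```text
time: 12.85
ee_pos: [0.5985, -0.1529, 0.0937]
eef_rot: [-0.595, 0.804, 0.001, -0.0]
ft_force: [0.1, 1.3, 0.1]
width: 0.0002
```

```bash
python3 - <<'E'
from h import *
A,c=flap(); cv2.imwrite('pics/s13.png',cv2.resize(c['img'][180:340,260:420],None,fx=4,fy=4,interpolation=cv2.INTER_CUBIC))
m=(abs(A[...,1]+45)<12)&(A[...,0]>10)&(A[...,0]<85)&(A[...,2]>76)&(A[...,2]<120); q=A[m]; k=q[np.argsort(q[:,2])[-8:]]; print(len(q),k.mean(0).round(1))
plan(rp(38.5,12,74),-106.95)
E
```

```text
246 [ 26.2 -43.   87.6]
t 12.9 cur [ 0.5982 -0.1528  0.0933] jaw -106.99 zax [-0.002  0.001 -1.   ] w 0.0004 F [ 0.8 -0.7 -0.3]
xyz mm [-0.7, -0.3, 11.3] rot [0.1, 0.0, -0.0]
```

View pics/s13.png

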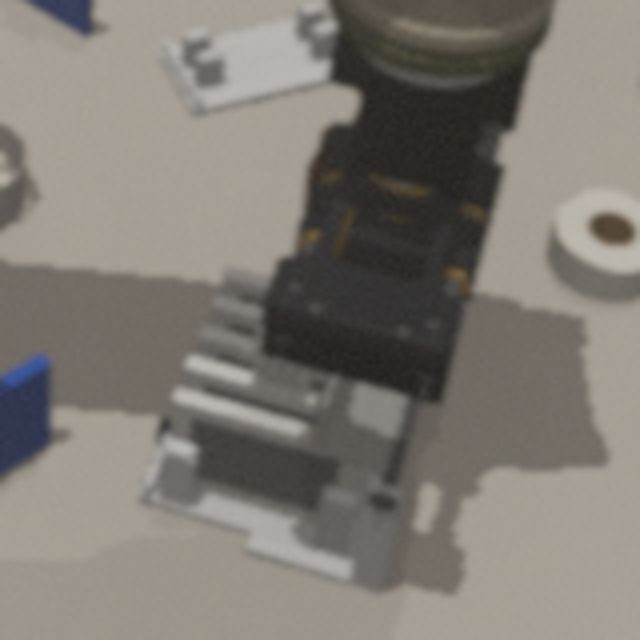

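>>> {"method": "apply_moves", "body": {
  "increments": [
    {"grip": 255,"xyz": [0,0,4],"rotation": [0,0,0]},
    {"grip": 255,"xyz": [0,0,7],"rotation": [0,0,0]},
    {"grip": 255,"xyz": [0,0,9],"rotation": [0,0,0]},
    {"grip": 255,"xyz": [0,0,10.5],"rotation": [0,0,0]},
    {"grip": 255,"xyz": [0,0,10.5],"rotation": [0,0,0]}
  ]
}}

```text
time: 13.52
ee_pos: [0.5981, -0.1527, 0.0843]
eef_rot: [-0.595, 0.804, 0.001, -0.001]
ft_force: [-7.9, 1.5, 14.8]
width: 0.0004
```

```bash
python3 - <<'E'
from h import *
A,c=flap(); cv2.imwrite('pics/s14.png',cv2.resize(c['img'][180:340,260:420],None,fx=4,fy=4,interpolation=cv2.INTER_CUBIC))
m=(abs(A[...,1]+45)<10)&(A[...,0]>20)&(A[...,0]<60)&(A[...,2]>70)&(A[...,2]<100); q=A[m]
co=np.polyfit(q[:,0],q[:,2],1); print(len(q),'slope deg',np.degrees(np.arctan(-co[0])).round(2),'z at x25,55',np.polyval(co,[25,55]).round(1),'xmin',q[:,0].min())
plan(rp(38.5,12,73),-106.95)
E
```

```text
214 slope deg 1.03 z at x25,55 [76.4 75.8] xmin 20.163581271155824
t 13.57 cur [ 0.5981 -0.1527  0.0844] jaw -107.0 zax [-0.002  0.    -1.   ] w 0.0002 F [-7.9  0.4 14.9]
xyz mm [-0.7, -0.3, 3.4] rot [0.1, -0.0, -0.0]
```

View pics/s14.png

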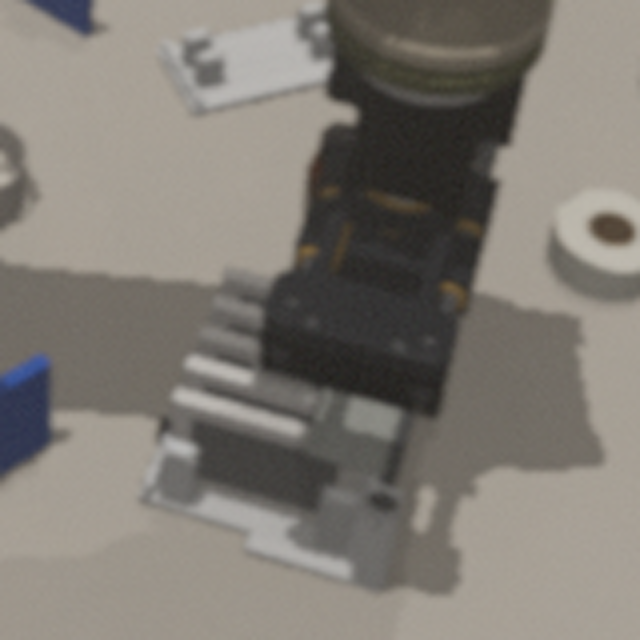

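>>> {"method": "apply_moves", "body": {
  "increments": [
    {"grip": 255,"xyz": [0,0,-3],"rotation": [0,0,0]},
    {"grip": 255,"xyz": [0,0,-30],"rotation": [0,0,0]},
    {"grip": 255,"xyz": [0,0,-70],"rotation": [0,0,0]},
    {"grip": 255,"xyz": [0,0,-120],"rotation": [0,0,0]},
    {"grip": 255,"xyz": [0,0,-150],"rotation": [0,0,0]}
  ]
}}

```text
time: 14.2
ee_pos: [0.599, -0.1527, 0.237]
eef_rot: [-0.595, 0.804, -0.0, 0.0]
ft_force: [0.7, -0.9, 0.0]
width: 0.0005
```

>>> {"method": "apply_moves", "body": {
  "increments": [
    {"grip": 255,"xyz": [-60,0,-10],"rotation": [0,0,0]},
    {"grip": 255,"xyz": [-120,0,-10],"rotation": [0,0,0]},
    {"grip": 255,"xyz": [-160,0,-10],"rotation": [0,0,0]},
    {"grip": 255,"xyz": [-160,0,-10],"rotation": [0,0,0]}
  ]
}}

```text
time: 14.7
ee_pos: [0.6458, 0.0051, 0.2466]
eef_rot: [-0.597, 0.802, 0.001, 0.001]
ft_force: [-0.0, -0.8, 0.7]
width: 0.0004
```

```bash
python3 - <<'E'
from h import *
for n in('side','top'):
    A,c=flap(n); b=c['img']
    cv2.imwrite(f'pics/{n}_end.png',cv2.resize(b[200:340,260:420] if n=='side' else b[110:250,240:400],None,fx=4,fy=4,interpolation=cv2.INTER_CUBIC))
    m=(abs(A[...,1])<50)&(A[...,0]>24)&(A[...,0]<55)&(A[...,2]>68)&(A[...,2]<100); q=A[m]
    co=np.polyfit(q[:,0],q[:,2],1); print(n,len(q),'slope deg',np.degrees(np.arctan(-co[0])).round(2),'z',np.polyval(co,[25,55]).round(1))
    for y in(-40,-20,0,20,40):
        m=(abs(A[...,1]-y)<6)&(A[...,2]>60)&(A[...,2]<78)&(A[...,0]<12)&(A[...,0]>-52); q=A[m]
        if len(q)>5: print(y,len(q),'z',np.percentile(q[:,2],80).round(1),'y',np.median(q[:,1]).round(1),'xmin',q[:,0].min().round(1))
    m=(abs(A[...,1]+20)<8)&(A[...,2]>80)&(A[...,2]<116)&(abs(A[...,0])<30); q=A[m]; print('tab',len(q),q.min(0).round(1) if len(q) else'',q.max(0).round(1) if len(q) else '')
plan([.6,0,.2],-107)
E
```

```text
side 726 slope deg 1.95 z [76.7 75.7]
-40 199 z 70.3 y -42.4 xmin -42.3
-20 190 z 71.3 y -22.5 xmin -43.4
0 95 z 70.3 y -2.2 xmin -42.4
20 125 z 70.3 y 19.1 xmin -42.2
40 178 z 70.1 y 37.9 xmin -42.8
tab 210 [-11.2 -25.5  80.1] [ 25.8 -12.  112. ]
top 278 slope deg -1.02 z [76.6 77.1]
-40 79 z 72.3 y -41.3 xmin -43.2
tab 63 [-13.4 -26.6  80.1] [ 28.1 -12.1 113.6]
t 14.8 cur [6.457e-01 1.000e-04 2.466e-01] jaw -106.97 zax [ 0.    -0.001 -1.   ] w 0.001 F [ 0.2 -1.2  0.5]
xyz mm [13.4, 43.7, 46.6] rot [-0.0, -0.0, 0.0]
```

View pics/side_end.png

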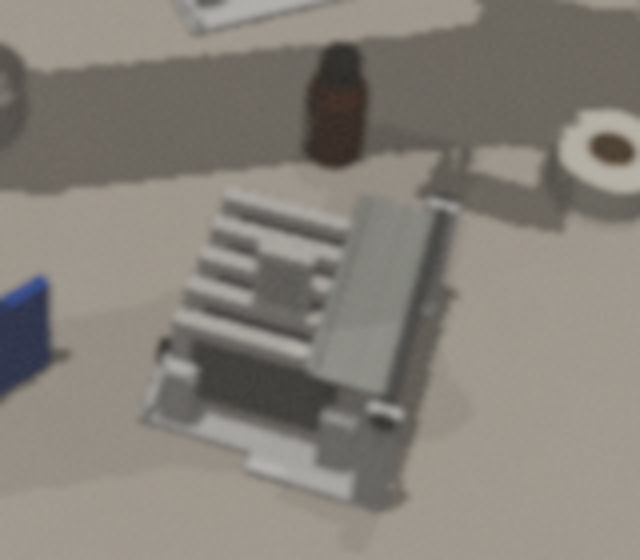

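View pics/top_end.png

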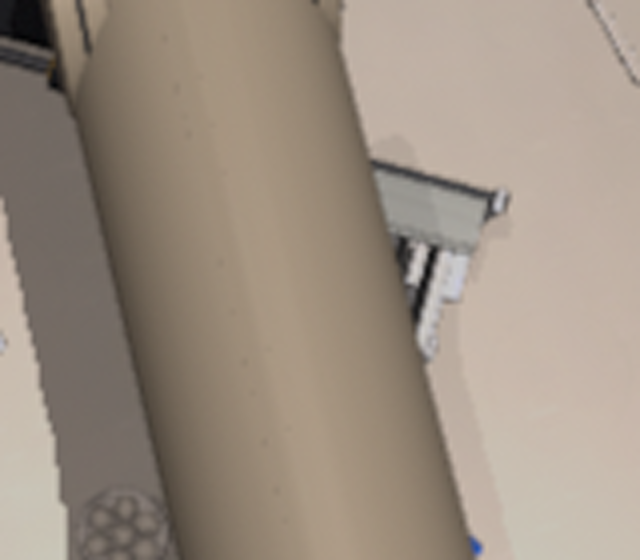

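```bash
python3 -c "
from h import *
print(r.close_job())"
```

```text
the job is handed in; nothing more can be done
None
```

The tabbed cassette is in the clipped slot, the flap is closed over it, and the job was handed in at about 14.8 s of the 46 s allowed. No verdict was reported.

**What I did:** I pinched the tab, lifted the cassette out of the drip stand and carried it over the rack. I then lowered it into the slot without feeling any contact force. With the fingers closed I swung the flap shut from behind and stopped when it pushed back with about 15 N. After that I raised the arm clear.

**Checks:**
- **Cassette:** with the flap still open, its shoulders measured 70.3 and 70.6 mm at the two ends, level with its neighbours at about 70.5 mm. Its ends lined up with theirs to about 0.5 mm.
- **Flap:** it measured within about 2° of level, against a limit of about 7°. The side camera gave +2.0° and the top camera −1.0°, with top-camera depth noise of a few millimetres.
- **Neighbouring cassettes, bottle, tin:** all four neighbouring cassettes stayed in place in the side view, and the bottle and tin stood upright and looked unmoved. I did not measure how far the bottle or tin might have shifted.

**Limits of the last look:** the arm hid most of the rack from the top camera, so only the outermost neighbour and part of the flap were confirmed in both views. In that same look the cassette read about 1 mm different in height and sideways position than before, probably because points on its tab were mixed into the reading.

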